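# Let two tins out of the gravity-feed dispenser

## Task

Two tins are wanted from the sloping tin dispenser: press the paddle at its side all the way down with the fingertips so that the gate lifts and one tin rolls into the front tray, let the paddle come right up again, then do the same once more. Leave exactly two tins lying in the tray and the rest waiting behind the closed gate. Work only the paddle: do not touch or pick up the tins, do not lift the gate by hand, and leave the other things on the counter where they are.

Things in the scene. Friction and masses are not known exactly. Their poses are not given: they have to be found in the camera images.
- dispenser: Fixed steel tin dispenser, 81 mm wide (x, without paddle), 360 mm long (y), open on top. Origin on the counter under its centre, z up. Lane floor falls 9 degrees towards -y. Tins lie in it, axes along x, queued against the gate at y = -53 mm; from there to the lip at y = -177 mm is the front tray, which holds two. Lane walls 31 mm high; waiting tins' tops 100 to 127 mm above the counter.
- rocker (a joint): Lever angle (rad): 0 at rest (paddle up, gate down), 0.90 at its stop (paddle down). Axle along dispenser x at y -40, z 105 mm. Spring return: push at the paddle grows from 2 to 7 N. Past 0.82 the gate clears the first tin, and a rod on the lever drops behind it to hold back the next: a full stroke lets out one tin, in the tray after about 1 s; with the lever back at 0 the next rolls to the gate.
- paddle (a point): Black ribbed paddle, 46 mm (x) by 44 mm (y), 4 mm thick, on the lever's uphill arm, outside the -x wall of the dispenser. This point: middle of its top face (axes turn with the lever; like the dispenser's at rest). In dispenser axes it is at (-68, 32, 140) mm at rest and goes straight down to (-68, 32, 70) at the stop; its +y edge is higher by 0.45 rad at rest and lower by 0.45 rad at the stop. (Collider rocker_c7.)
- gate (a point): Steel gate plate, 70 mm wide and 32 mm high, on the downhill arm of the rocking lever, standing across the lane in front of the first tin. This point: the middle of its lower edge, at rest 30 mm above the lane floor. Not to be touched (colliders rocker_c5, c6; the rod behind it is c4).
- tin1: Plain tin with a paper label, 54 mm diameter, 70 mm long, about 165 g, lying in the dispenser's lane; number 1 in the queue at the start, counted from the gate. Origin at its centre, x along its axis.
- tin2: Plain tin with a paper label, 54 mm diameter, 70 mm long, about 165 g, lying in the dispenser's lane; number 2 in the queue at the start, counted from the gate. Origin at its centre, x along its axis.
- tin3: Plain tin with a paper label, 54 mm diameter, 70 mm long, about 165 g, lying in the dispenser's lane; number 3 in the queue at the start, counted from the gate. Origin at its centre, x along its axis.
- tin4: Plain tin with a paper label, 54 mm diameter, 70 mm long, about 165 g, lying in the dispenser's lane; number 4 in the queue at the start, counted from the gate. Origin at its centre, x along its axis.
- spare_tin: A like tin standing upright on the counter beside the tray, 54 mm diameter, 70 mm tall; origin under it. Not part of the job.
- spray_bottle: Clear spray bottle with white trigger head, 74 mm diameter, 217 mm tall, beyond the dispenser's high end; origin under it. Bystander.
- spice_jar: Glass jar with black cap, 46 mm diameter, 105 mm tall, on the paddle's side of the dispenser near the gate; origin under it. Bystander.
- tub: Round white lidded tub, 118 mm diameter, 87 mm tall, on the dispenser's +x side; origin under it. Bystander.
- glass: Drinking glass, 72 mm diameter, 105 mm tall, on the dispenser's +x side; origin under it. Bystander.
- pan: Open steel pan, 108 x 176 x 65 mm, beyond the dispenser's high end; origin under it. Bystander.
- spoon: Steel spoon, 170 mm long, lying on the counter on the +x side of the tray; origin under it. Bystander.
Not all that is in view belongs to the job. What is shaped like the tin4 but green or purple is not meant.

How it is judged:
By the outcome, as a careful person would: the job done as asked, in the order asked, and still so for the second after the job is handed in, with the robot touching nothing.
It also fails if it takes over 45 s, if anything falls off the work surface, if the arm or the gripper's body presses on something with over 40 N, if the wrist force passes 120 N, or if a joint passes its speed limit or range.

## Robot

A 6-joint arm with a two-finger parallel gripper is mounted at the origin on the work surface. World frame = base frame: x ahead of the robot, y to its left, z up, the work surface at z = 0. Lengths are in mm, angles in degrees, forces in N, time in s.
With the tool pointing down it reaches from about 300 to 850 mm from the base axis. Payload 4.2 kg.
Tool frame: the origin (TCP) lies on the centre line of the jaws, within the pads' length; the fingertips stand 14 mm ahead of it and the grasp point (between the pads) lies 5 mm behind it (env.finger_overhang is the z of the fingertips in the tool frame, in mm); z points along the fingers, y is the line along which they close (so a half turn about z gives the same grasp; the last joint's range is limited). The gripper opens to 91 mm and grips with 3 to 60 N. Pads are 32 mm wide; open, the fingers measure 118 mm over their backs; the gripper's body (76 mm by 178 mm) begins 60 mm behind the grasp point.
Start: joints at [-77.235, 18.312, 89.639, -0, 72.044, -1.146], TCP at [138.244, -558.149, 227.976] pointing down, gripper open.
Joint ranges: [-177.97, 177.97], [-48.28, 115.42], [12.27, 149.76], [-77.06, 257.06], [2.81, 150.46], [-146.56, 146.56]. Speed limits (degrees/s): [147.25, 147.25, 180, 180, 180, 180].

## Interface

Orientations are given as [roll, pitch, yaw] about the fixed x, y, z axes, in that order (R = Rz(yaw) Ry(pitch) Rx(roll)).
In Python, from workcell import sensors, viewer, env gives the robot as it stands. The module is installed in compiled form; this text tells all that it offers.
- The arm moves only by the tool step_arm, never from a script. Its argument "plan" is one flat list of numbers, 6 for each row, row after row: the shift along the tool's x, y, z in cm, then the turn, a rotation vector about the tool's x, y, z in rad. In form: [x, y, z, wx, wy, wz, x, y, z, wx, wy, wz, ...]. A call has 1 to 5 rows; each row shifts and turns the commanded pose from where the row before left it, along the tool's axes as they then stand; what a row does not reach is not made up. A row lasts 1/12 s, in which the tool goes at most 41.7 mm and 7.16 degrees, less where a joint would pass 70% of its speed; a pose out of reach is approached as far as the arm can. A call is refused whole if a number of a shift passes 4.17 or a number of a turn 0.125, either way. A call with a gripper value outside its range is refused whole. "hand" is the finger opening in cm, from 0 to 9.12, set as the call begins (left out, the last holds). The fingers move at their own pace and stop on an object; "newtons" is the grip in N (left out, the last holds). Time passes only in rows, so rows that do not move let the fingers close. It gives the time, the measured TCP pose, the force, the opening and the grip force at its end, in the units of the state.
- sensors.state(): the state, without advancing time (a new reading comes with each control period).
- viewer.grab_frame(name): name is "scene" or "top" or "wrist"; returns a dict with "img" (400x640x3 uint8, red, green, blue), "fx", "fy", "cx", "cy" (pixels), "k1" (the pictures are not rectified: a ray, as slopes to the right and down, at radius r is drawn at 1 + k1 r^2 times it, then the intrinsics apply), "position" and "attitude" of the camera in the world. Camera axes: x right, y down, z forward; pixel columns grow to the right and rows downward; lengths in mm; the calibration is good to about 2 mm. A picture is of the moment at which its call begins. There is no depth.
- env.job_done(): hands the job in; it is judged then, once.
Trained networks look in a picture, given as the dict that the camera call returned (one of the last four; its "shot" number tells which), for a name from the list of things; names that differ only in an ending like _2 or _b are one class to them, and where a whole thing is asked for, a point or a joint stands for the part that bears it (a point fixed in the world has none). Each returns a list of dicts, best first, with "score" (0 to 1); they miss things now and then, are a little off and sometimes report something else, mostly with a low value. They report only what shows in the picture. A call takes as long as a camera call. They do not tell look-alikes from the thing itself.
- viewer.boxes_of(name, picture): "location" ([column, row] in pixels, amid what is visible of it).
- viewer.pinpoint(name, picture): "location" ([column, row] in pixels: a listed point, or the origin of a listed thing).
The state is a dict: "time_s": time; "qpos": joint angles; "qvel": joint speeds; "effort": joint torques, N m; "ee_pos": TCP position; "ee_rot": TCP orientation; "force": force on the tool from outside, world axes, zero at the start; "torque": the same for the moment, N m; "gripper_width": finger opening in mm; "gripper_force": force on a finger pad.
Only numpy, scipy, OpenCV 4.12 (cv2) and the standard library are available. Lean on these libraries where they do the work, as an engineer would, in place of code of your own. Each camera call takes 0.05 s, during which the arm holds its last target. There are 200 camera calls.

## Working session

There is one attempt and no reset: what is moved stays moved. The work goes in short steps, Python scripts to look and compute and a tool call to move; the robot and the scene stay as the last step left them, time stands still between calls to the robot, and variables do not carry over. Pictures are saved under pics/ and viewed, at most 10 in all, crops included, and the job is handed in when it is done.

Besides the shell and the picture viewer there is one more tool, called after "Emit:" in YAML: its name, and indented under it one key for each argument. step_arm: Moves the arm, as the interface text tells. Its arguments: {"type":"object","properties":{"plan":{"type":"array","items":{"type":"number"}},"hand":{"type":"number"},"newtons":{"type":"number"}},"required":["plan"]}

```bash
mkdir -p pics; cat > h.py <<'E'
import numpy as np, cv2
from scipy.spatial.transform import Rotation as R
from workcell import sensors, viewer, env
def rot(a):
    a=np.array(a,float)
    if a.shape==(3,3): return a
    if a.size==4: return R.from_quat(a).as_matrix()
    return R.from_euler('xyz',a.ravel(),degrees=True).as_matrix()
def ray(f,px):
    K=np.array([[f['fx'],0,f['cx']],[0,f['fy'],f['cy']],[0,0,1.]])
    u=cv2.undistortPoints(np.array([[px]],float),K,np.array([f['k1'],0,0,0.]))[0,0]
    d=rot(f['attitude'])@np.array([u[0],u[1],1]); return np.array(f['position'],float),d/np.linalg.norm(d)
def atz(f,px,z):
    p,d=ray(f,px); return p+d*(z-p[2])/d[2]
def tri(obs):
    A=0;b=0;rs=[ray(f,px) for f,px in obs]
    for p,d in rs:
        M=np.eye(3)-np.outer(d,d);A=A+M;b=b+M@p
    X=np.linalg.solve(A,b); return X,[round(float(np.linalg.norm(np.cross(X-p,d))),1) for p,d in rs]
def proj(f,X):
    c=rot(f['attitude']).T@(np.array(X,float)-np.array(f['position'],float))
    u=c[:2]/c[2];u=u*(1+f['k1']*(u@u));return np.array([f['fx']*u[0]+f['cx'],f['fy']*u[1]+f['cy']])
E
python3 - <<'E'
from h import *
np.set_printoptions(precision=1,suppress=True)
F={n:viewer.grab_frame(n) for n in('scene','top','wrist')}
for n,f in F.items():
    cv2.imwrite(f'pics/{n}0.png',f['img'][:,:,::-1]);print(n,f['position'],f['attitude'],f['k1'])
Z={'spice_jar':0,'spare_tin':0,'tub':0,'glass':0,'dispenser':0}
for t in ['dispenser','paddle','gate','tin1','spice_jar','spare_tin','tub','glass']:
    obs=[]
    for n,f in F.items():
        r=viewer.pinpoint(t,f)
        print(t,n,[(np.round(q['location']),round(q['score'],2)) for q in r[:4]],atz(f,r[0]['location'],Z[t]) if r and t in Z else '')
        if r: obs.append((f,r[0]['location']))
    if len(obs)>1: print('  tri',tri(obs))
print(sensors.state())
E
```

```text
scene [1284.3  259.2  572.2] [-122.5   -0.2  110. ] -0.015715507929971742
top [ 461.6   40.8 1123.7] [-173.5   -1.9  -91.2] -0.05627017993822011
wrist [ 215.4 -539.4  383.7] [163.7   0.1 -76.1] 0.024364656515919382
dispenser scene [(array([322., 246.]), 0.78)] [601.7  10.8   0. ]
dispenser top [(array([318., 191.]), 0.7)] [612.9   1.2   0. ]
dispenser wrist [] 
  tri (array([610.3,   7.4,   6.1]), [6.2, 6.2])
paddle scene [(array([347., 184.]), 0.89), (array([440., 288.]), 0.7)] 
paddle top [(array([296., 209.]), 0.9), (array([213., 138.]), 0.37)] 
paddle wrist [] 
  tri (array([556.1,  52.4, 140.6]), [2.8, 2.8])
gate scene [(array([298., 209.]), 0.85), (array([279., 271.]), 0.37)] 
gate top [(array([344., 194.]), 0.71)] 
gate wrist [] 
  tri (array([594.2, -51.3,  79.7]), [3.6, 3.6])
tin1 scene [(array([412., 209.]), 0.89), (array([325., 220.]), 0.85), (array([307., 215.]), 0.81), (array([377., 230.]), 0.79)] 
tin1 top [(array([290., 182.]), 0.83), (array([205., 234.]), 0.81), (array([246., 270.]), 0.72), (array([265., 174.]), 0.71)] 
tin1 wrist [] 
  tri (array([609.8, 130.2, 139.4
[... 522 characters left out ...]
 [753.8  75.3   0. ]
tub wrist [] 
  tri (array([751.5,  74.1,  10.2]), [0.9, 0.9])
glass scene [(array([278., 273.]), 0.89), (array([429., 327.]), 0.52)] [714.4 -41.3   0. ]
glass top [(array([333., 154.]), 0.63)] [706.3 -36.8   0. ]
glass wrist [] 
  tri (array([708.7, -40.4,  -5. ]), [3.5, 3.5])
{'time_s': 1.35, 'qpos': array([-77.2,  18.3,  89.6,   0. ,  72. ,  -1.1]), 'qvel': array([-0. ,  0.1,  0.1, -0. , -0.1,  0. ]), 'effort': array([  0. , -41.2, -23.2,   0.1,   0. ,   0. ]), 'ee_pos': array([ 138.3, -558.2,  228. ]), 'ee_rot': array([180. ,  -0. ,  13.9]), 'force': array([-0.4, -0.4,  0.6]), 'torque': array([-0., -0., -0.]), 'gripper_force': 0.0, 'gripper_width': 91.29827011000857}
```

View pics/scene0.png

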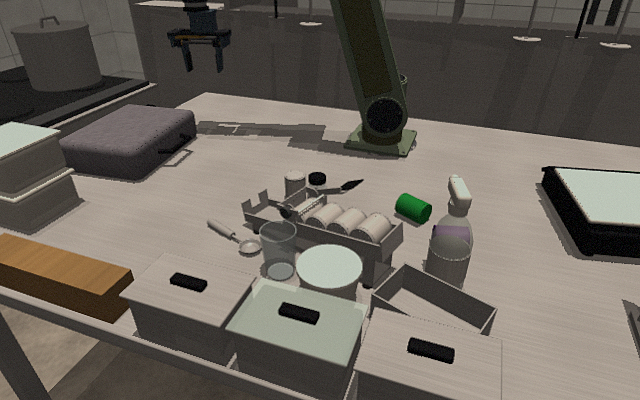

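View pics/top0.png

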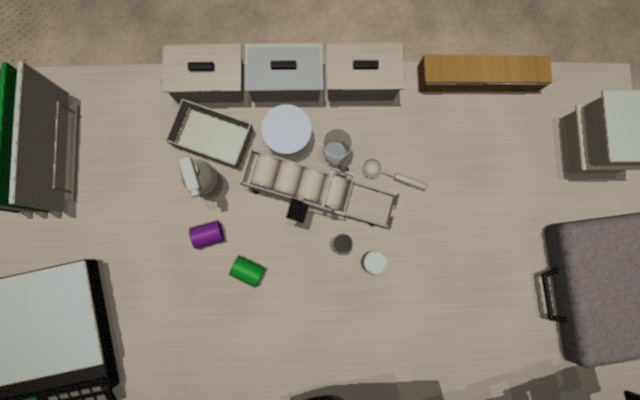

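The scene view shows the dispenser mid-counter, with four tins behind the gate and an empty tray. The black paddle is at about (297,210) in top and (347,184) in scene, though in scene the dispenser mostly hides it. The green tin at (246,270) and the purple tin at (206,234) in top are decoys and aren't touched. The spice jar is at top (342,243) and the spare tin at (375,262). Next I'll fit the dispenser pose.

```bash
python3 - <<'E'
from h import *
from scipy.optimize import least_squares
np.set_printoptions(precision=1,suppress=True)
S=viewer.grab_frame('scene');T=viewer.grab_frame('top')
P={'dispenser':(0,0,0),'paddle':(-68,32,140),'gate':(0,-55,72)}
obs=[]
for f in(S,T):
    for k,p in P.items():
        r=viewer.pinpoint(k,f)
        if r: obs.append((f,np.array(r[0]['location']),np.array(p,float),k))
for px,y in (((290,182),None),):
    pass
tins=[np.array(q['location']) for q in viewer.pinpoint('tin1',T)]
tins=[t for t in tins if t[1]<200]
def W(v,p): 
    c,s=np.cos(v[2]),np.sin(v[2]);return np.array([v[0]+c*p[0]-s*p[1],v[1]+s*p[0]+c*p[1],p[2]])
def res(v):
    e=[(proj(f,W(v,p))-px)*(2 if k=='paddle' else 1) for f,px,p,k in obs]
    for t in tins: # tin centres on axis x=0
        w=atz(T,t,82)-np.array([v[0],v[1],0]);e.append([(w[0]*np.cos(v[2])+w[1]*np.sin(v[2]))/2])
    return np.concatenate(e)
s=least_squares(res,[610,5,-.26],loss='soft_l1');v=s.x
print(v,np.degrees(v[2]),res(v),tins)
print('paddle',W(v,P['paddle']))
# overlay
t=T['img'].copy()
for p in[(-40,-177,60),(40,-177,60),(40,180,100),(-40,180,100),(-91,12,131),(-45,12,131),(-45,52,149),(-91,52,149)]:
    q=proj(T,W(v,p));cv2.circle(t,tuple(int(a) for a in np.round(q)),1,(255,0,0),-1)
cv2.imwrite('pics/ov.png',cv2.resize(t[120:280,220:420],None,fx=3.5,fy=3.5)[:,:,::-1])
psi=90+np.degrees(v[2]);st=sensors.state()
tgt=W(v,(-71,34,240)); d=tgt-st['ee_pos'];Rt=R.from_euler('xyz',[180,0,psi],degrees=True).as_matrix()
print('psi',psi,'turn about tool z rad',-np.radians(psi-st['ee_rot'][2]),'target',tgt,'delta tool cm (after turn)',Rt.T@d/10)
E
```

```text
[608.6   3.8  -0.3] -16.87102532978569 [-1.7 -3.2 -0.2  1.2  1.6  0.2 -0.4  2.4  0.8 -0.6 -3.3 -0.7 -0.7  1.2
  2.3] [array([284. , 179.1]), array([264.5, 171.9]), array([333.5, 190.4])]
paddle [552.8  54.1 140. ]
psi 73.1289746702143 turn about tool z rad -1.0335500979626848 target [550.5  56.9 240. ] delta tool cm (after turn) [70.8 21.6 -1.2]
```

View pics/ov.png

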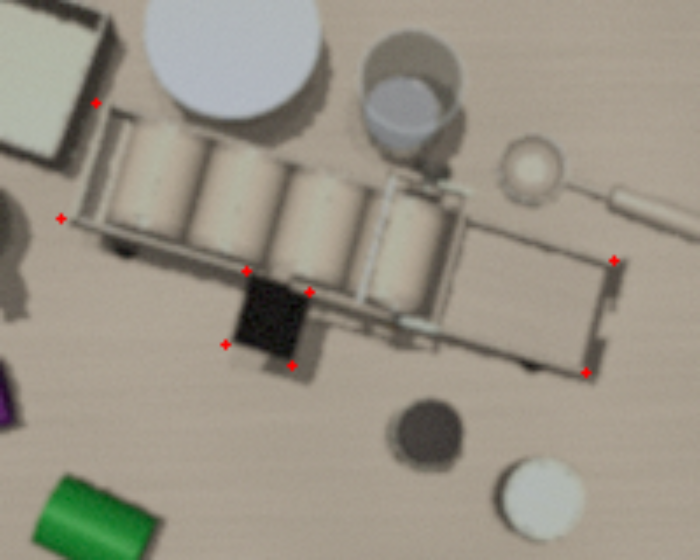

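The pose fits to within a few mm. The real paddle is about 3 mm further towards -y than the overlay, so I'll correct for that. First I turn the tool and close the fingers.

Emit:
step_arm:
  plan: [0, 0, -0.2, 0, 0, -0.115, 0, 0, -0.2, 0, 0, -0.115, 0, 0, -0.2, 0, 0, -0.115, 0, 0, -0.2, 0, 0, -0.115, 0, 0, -0.2, 0, 0, -0.115]
  hand: 0
  newtons: 10

```text
time_s: 2.22
ee_pos: [138.2, -558.2, 238.1]
ee_rot: [180.0, 0.0, 47.2]
force: [-0.2, 0.1, -0.1]
gripper_width: 60.8
gripper_force: 0.0
```

Emit:
step_arm:
  plan: [0, 0, -0.2, 0, 0, -0.115, 0, 0, 0, 0, 0, -0.115, 0, 0, 0, 0, 0, -0.115, 0, 0, 0, 0, 0, -0.115]

```text
time_s: 2.55
ee_pos: [138.2, -558.1, 240.0]
ee_rot: [180.0, 0.0, 73.5]
force: [1.1, 0.3, 0.1]
gripper_width: 34.0
gripper_force: 0.0
```

Emit:
step_arm:
  plan: [3.5, 1.08, 0, 0, 0, 0, 3.5, 1.08, 0, 0, 0, 0, 3.5, 1.08, 0, 0, 0, 0, 3.5, 1.08, 0, 0, 0, 0, 3.5, 1.08, 0, 0, 0, 0]

```text
time_s: 2.97
ee_pos: [241.1, -404.7, 240.0]
ee_rot: [180.0, 0.0, 73.2]
force: [1.0, 0.2, 0.1]
gripper_width: 1.2
gripper_force: 0.0
```

Emit:
step_arm:
  plan: [3.5, 1.08, 0, 0, 0, 0, 3.5, 1.08, 0, 0, 0, 0, 3.5, 1.08, 0, 0, 0, 0, 3.5, 1.08, 0, 0, 0, 0, 3.5, 1.08, 0, 0, 0, 0]

```text
time_s: 3.38
ee_pos: [343.4, -252.7, 240.2]
ee_rot: [180.0, 0.0, 73.2]
force: [1.9, 0.4, -0.9]
gripper_width: 0.5
gripper_force: 0.0
```

Emit:
step_arm:
  plan: [3.5, 1.08, 0, 0, 0, 0, 3.5, 1.08, 0, 0, 0, 0, 3.5, 1.08, 0, 0, 0, 0, 3.5, 1.08, 0, 0, 0, 0, 3.5, 1.08, 0, 0, 0, 0]

```text
time_s: 3.8
ee_pos: [445.7, -100.6, 240.2]
ee_rot: [180.0, 0.0, 73.2]
force: [1.3, -0.8, 0.3]
gripper_width: 0.3
gripper_force: 0.0
```

Emit:
step_arm:
  plan: [3.57, 1.12, 0, 0, 0, 0, 3.57, 1.12, 0, 0, 0, 0, 3.57, 1.12, 0, 0, 0, 0, 3.57, 1.12, 0, 0, 0, 0, 3.5, 1.1, 0, 0, 0, 0]

```text
time_s: 4.22
ee_pos: [550.5, 53.7, 240.0]
ee_rot: [180.0, 0.0, 73.2]
force: [0.3, -0.9, -0.2]
gripper_width: 0.2
gripper_force: 0.0
```

Emit:
step_arm:
  plan: [0, 0, 2, 0, 0, 0, 0, 0, 2, 0, 0, 0, 0, 0, 0, 0, 0, 0]

```text
time_s: 4.47
ee_pos: [547.6, 52.4, 196.1]
ee_rot: [-179.6, 0.2, 73.3]
force: [-0.4, -0.3, -1.4]
gripper_width: 0.8
gripper_force: 0.0
```

```bash
python3 - <<'E'
from h import *
st=sensors.state();print(st['ee_pos'],st['force'])
S=viewer.grab_frame('scene');T=viewer.grab_frame('top');W=viewer.grab_frame('wrist')
tip=np.array(st['ee_pos'])+[0,0,-14]
a=S['img'][120:300,220:460].copy()
q=proj(S,tip)-[220,120];cv2.circle(a,tuple(int(v) for v in q),1,(255,0,0),-1)
a=cv2.resize(a,(400,300));b=cv2.resize(W['img'],(400,250));b=cv2.copyMakeBorder(b,0,50,0,0,0)
print(viewer.pinpoint('paddle',W)[:2],proj(W,tip),viewer.pinpoint('paddle',T)[:1])
r=viewer.pinpoint('paddle',W)
if r: print(atz(W,r[0]['location'],140))
cv2.imwrite('pics/p1.png',np.hstack([a,b])[:,:,::-1])
E
```

```text
[547.59222049  52.37907043 196.10306089] [-0.38221923 -0.30126023 -1.38434689]
[] [317.89106197 252.09429435] [{'location': [212.4, 139.2], 'score': 0.61}]
```

View pics/p1.png

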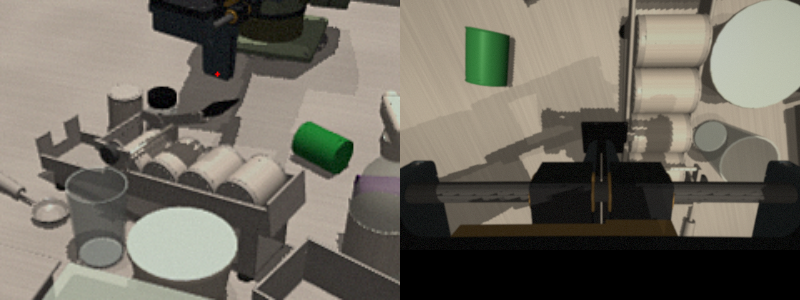

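The left half shows the fingertips (dot at 218,73) above the paddle. In the wrist view on the right, the black paddle at (604,130) is centred under the closed fingers (601,160). I'm going down to contact.

Emit:
step_arm:
  plan: [0, 0, 1, 0, 0, 0, 0, 0, 1, 0, 0, 0, 0, 0, 0.5, 0, 0, 0, 0, 0, 0.5, 0, 0, 0, 0, 0, 0, 0, 0, 0]

```text
time_s: 5.18
ee_pos: [548.8, 51.7, 168.3]
ee_rot: [-179.8, 0.1, 73.2]
force: [-0.4, -0.0, -0.6]
gripper_width: 0.6
gripper_force: 0.0
```

Emit:
step_arm:
  plan: [0, 0, 0.5, 0, 0, 0, 0, 0, 0.5, 0, 0, 0, 0, 0, 0.5, 0, 0, 0, 0, 0, 0.5, 0, 0, 0, 0, 0, 0, 0, 0, 0]

```text
time_s: 5.6
ee_pos: [549.7, 51.8, 149.2]
ee_rot: [-180.0, 0.0, 73.2]
force: [0.3, 0.6, 1.9]
gripper_width: 0.6
gripper_force: 0.6
```

Emit:
step_arm:
  plan: [0, 0, 0.9, 0, 0, 0, 0, 0, 0.9, 0, 0, 0, 0, 0, 0.9, 0, 0, 0, 0, 0, 0.9, 0, 0, 0, 0, 0, 0.4, 0, 0, 0]

```text
time_s: 6.02
ee_pos: [550.1, 51.5, 108.9]
ee_rot: [180.0, 0.1, 73.3]
force: [0.7, -1.2, 7.6]
gripper_width: 0.6
gripper_force: 3.6
```

Emit:
step_arm:
  plan: [0, 0, 0.4, 0, 0, 0, 0, 0, 0.4, 0, 0, 0]

```text
time_s: 6.18
ee_pos: [549.7, 50.2, 101.8]
ee_rot: [180.0, 0.2, 73.3]
force: [-1.5, -6.1, 8.9]
gripper_width: 0.1
gripper_force: 4.8
```

Emit:
step_arm:
  plan: [0, 0, 0.4, 0, 0, 0, 0, 0, 0.3, 0, 0, 0]

```text
time_s: 6.35
ee_pos: [549.3, 49.0, 95.1]
ee_rot: [180.0, 0.3, 73.4]
force: [-2.1, -7.6, 13.6]
gripper_width: 0.3
gripper_force: 6.4
```

Emit:
step_arm:
  plan: [0, 0, 0.3, 0, 0, 0, 0, 0, 0, 0, 0, 0]

```text
time_s: 6.52
ee_pos: [549.2, 48.7, 92.8]
ee_rot: [180.0, 0.4, 73.3]
force: [-2.1, -8.8, 13.6]
gripper_width: 0.5
gripper_force: 7.0
```

Emit:
step_arm:
  plan: [0, 0, 0.3, 0, 0, 0, 0, 0, 0, 0, 0, 0]

```text
time_s: 6.68
ee_pos: [549.3, 48.6, 92.2]
ee_rot: [179.9, 0.3, 73.4]
force: [-6.6, -9.7, 28.0]
gripper_width: 0.5
gripper_force: 14.1
```

```bash
python3 - <<'E'
from h import *
S=viewer.grab_frame('scene');T=viewer.grab_frame('top')
print(sensors.state()['force'],sensors.state()['ee_pos'])
a=cv2.resize(S['img'][150:300,220:420],(400,300));b=cv2.resize(T['img'][120:270,230:430],(400,300))
cv2.imwrite('pics/p2.png',np.hstack([a,b])[:,:,::-1])
E
```

```text
[-6.97369593 -8.88092883 27.22772075] [549.32194022  48.60902237  92.16264667]
```

View pics/p2.png

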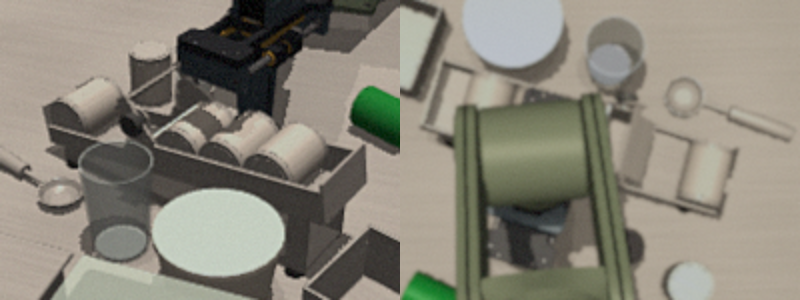

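The force jumped to 28 N, so the paddle is on its stop. Tin 1 lies in the tray against the lip (left crop 90,105; right crop 708,170), and three tins are held back. I'm letting the paddle come up.

Emit:
step_arm:
  plan: [0, 0, -0.3, 0, 0, 0, 0, 0, 0, 0, 0, 0, 0, 0, 0, 0, 0, 0, 0, 0, 0, 0, 0, 0, 0, 0, -0.5, 0, 0, 0]

```text
time_s: 7.2
ee_pos: [549.5, 50.0, 97.0]
ee_rot: [180.0, 0.2, 73.3]
force: [0.3, -0.6, 7.8]
gripper_width: 0.5
gripper_force: 3.8
```

Emit:
step_arm:
  plan: [0, 0, -0.9, 0, 0, 0, 0, 0, -0.9, 0, 0, 0, 0, 0, -0.9, 0, 0, 0, 0, 0, -0.9, 0, 0, 0, 0, 0, -0.9, 0, 0, 0]

```text
time_s: 7.62
ee_pos: [549.1, 50.9, 141.9]
ee_rot: [-179.9, 0.1, 73.3]
force: [-0.8, -2.2, 2.2]
gripper_width: 0.3
gripper_force: 1.2
```

Emit:
step_arm:
  plan: [0, 0, -1, 0, 0, 0, 0, 0, -1, 0, 0, 0, 0, 0, -1, 0, 0, 0, 0, 0, -1, 0, 0, 0, 0, 0, -1, 0, 0, 0]

```text
time_s: 8.03
ee_pos: [549.5, 52.0, 192.7]
ee_rot: [-180.0, -0.0, 73.2]
force: [0.6, -0.0, 0.2]
gripper_width: 0.6
gripper_force: 0.0
```

Emit:
step_arm:
  plan: [0, 0, 0, 0, 0, 0, 0, 0, 0, 0, 0, 0, 0, 0, 0, 0, 0, 0, 0, 0, 0, 0, 0, 0, 0, 0, 0, 0, 0, 0]

```text
time_s: 8.45
ee_pos: [549.3, 51.8, 191.2]
ee_rot: [-179.9, 0.0, 73.2]
force: [0.4, -0.5, 0.6]
gripper_width: 0.4
gripper_force: 0.0
```

Emit:
step_arm:
  plan: [0, 0, 0, 0, 0, 0, 0, 0, 0, 0, 0, 0, 0, 0, 0, 0, 0, 0, 0, 0, 0, 0, 0, 0, 0, 0, 0, 0, 0, 0]

```text
time_s: 8.87
ee_pos: [549.7, 51.8, 191.9]
ee_rot: [-180.0, 0.0, 73.2]
force: [0.3, 0.7, -0.3]
gripper_width: 0.4
gripper_force: 0.0
```

```bash
python3 - <<'E'
from h import *
S=viewer.grab_frame('scene');T=viewer.grab_frame('top')
print(sensors.state()['force'],sensors.state()['ee_pos'])
a=cv2.resize(S['img'][150:300,220:420],(400,300));b=cv2.resize(T['img'][120:270,230:430],(400,300))
cv2.imwrite('pics/p3.png',np.hstack([a,b])[:,:,::-1])
E
```

```text
[0.35579575 0.00124375 0.0744016 ] [549.74478854  51.80019604 191.9229904 ]
```

View pics/p3.png

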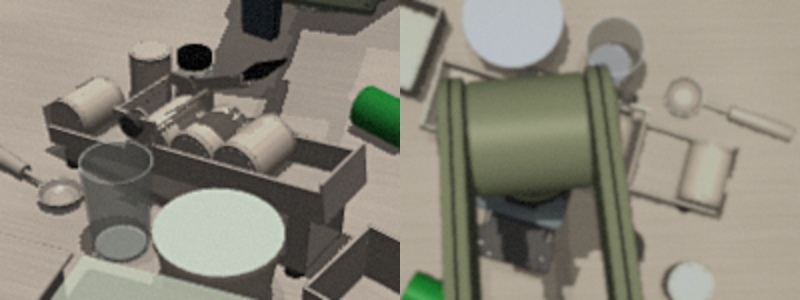

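Tin 1 is in the tray. The other three have rolled down to the closed gate, and the paddle is up at (265,68). Now the second stroke.

Emit:
step_arm:
  plan: [0, 0, 1, 0, 0, 0, 0, 0, 1, 0, 0, 0, 0, 0, 0.8, 0, 0, 0, 0, 0, 0.7, 0, 0, 0, 0, 0, 0.7, 0, 0, 0]

```text
time_s: 9.38
ee_pos: [549.7, 52.0, 149.0]
ee_rot: [-180.0, -0.0, 73.2]
force: [-0.7, 0.3, 3.2]
gripper_width: 0.6
gripper_force: 1.1
```

Emit:
step_arm:
  plan: [0, 0, 0.9, 0, 0, 0, 0, 0, 0.9, 0, 0, 0, 0, 0, 0.9, 0, 0, 0, 0, 0, 0.9, 0, 0, 0, 0, 0, 0.8, 0, 0, 0]

```text
time_s: 9.8
ee_pos: [550.0, 51.0, 105.6]
ee_rot: [179.9, 0.1, 73.3]
force: [-0.4, -4.0, 8.1]
gripper_width: 0.5
gripper_force: 4.3
```

Emit:
step_arm:
  plan: [0, 0, 0.4, 0, 0, 0, 0, 0, 0.4, 0, 0, 0, 0, 0, 0.3, 0, 0, 0, 0, 0, 0, 0, 0, 0]

```text
time_s: 10.13
ee_pos: [549.4, 49.0, 95.1]
ee_rot: [180.0, 0.3, 73.3]
force: [-2.3, -7.2, 11.9]
gripper_width: 1.1
gripper_force: 5.9
```

Emit:
step_arm:
  plan: [0, 0, 0.3, 0, 0, 0, 0, 0, 0.3, 0, 0, 0, 0, 0, 0, 0, 0, 0]

```text
time_s: 10.38
ee_pos: [549.5, 48.7, 92.2]
ee_rot: [179.9, 0.3, 73.4]
force: [-7.0, -9.1, 27.8]
gripper_width: 0.9
gripper_force: 13.7
```

At the stop again, with the same force and height as before. I'll hold briefly, then release.

Emit:
step_arm:
  plan: [0, 0, -0.3, 0, 0, 0, 0, 0, 0, 0, 0, 0, 0, 0, 0, 0, 0, 0, 0, 0, 0, 0, 0, 0, 0, 0, 0, 0, 0, 0]

```text
time_s: 10.8
ee_pos: [549.5, 48.8, 92.9]
ee_rot: [179.9, 0.3, 73.3]
force: [-2.3, -8.8, 12.9]
gripper_width: 0.6
gripper_force: 6.6
```

Emit:
step_arm:
  plan: [0, 0, -0.9, 0, 0, 0, 0, 0, -0.9, 0, 0, 0, 0, 0, -0.9, 0, 0, 0, 0, 0, -0.9, 0, 0, 0, 0, 0, -0.9, 0, 0, 0]

```text
time_s: 11.22
ee_pos: [549.9, 51.1, 137.2]
ee_rot: [180.0, 0.1, 73.3]
force: [0.0, -2.1, 1.7]
gripper_width: 0.1
gripper_force: 1.3
```

Emit:
step_arm:
  plan: [0, 0, -1, 0, 0, 0, 0, 0, -1.5, 0, 0, 0, 0, 0, -2, 0, 0, 0, 0, 0, -2, 0, 0, 0, 0, 0, -2, 0, 0, 0]

```text
time_s: 11.63
ee_pos: [548.7, 51.6, 222.0]
ee_rot: [-179.8, 0.1, 73.2]
force: [0.3, -0.3, -0.8]
gripper_width: 0.6
gripper_force: 0.0
```

Emit:
step_arm:
  plan: [-2, -3, 0, 0, 0, 0, -2, -3, 0, 0, 0, 0, -2, -3, 0, 0, 0, 0, 0, -3, 0, 0, 0, 0, 0, -3, 0, 0, 0, 0]

```text
time_s: 12.05
ee_pos: [386.2, 37.0, 221.2]
ee_rot: [-179.9, 0.1, 73.1]
force: [-0.2, 0.0, 0.3]
gripper_width: 0.2
gripper_force: 0.0
```

Emit:
step_arm:
  plan: [0, 0, 0, 0, 0, 0, 0, 0, 0, 0, 0, 0, 0, 0, 0, 0, 0, 0, 0, 0, 0, 0, 0, 0, 0, 0, 0, 0, 0, 0]

```text
time_s: 12.47
ee_pos: [389.7, 37.5, 221.7]
ee_rot: [-180.0, 0.0, 73.2]
force: [-0.2, 0.1, -0.3]
gripper_width: 0.7
gripper_force: 0.0
```

```bash
python3 - <<'E'
from h import *
S=viewer.grab_frame('scene');T=viewer.grab_frame('top')
print(sensors.state()['force'],sensors.state()['ee_pos'])
a=cv2.resize(S['img'][150:300,220:420],(400,300));b=cv2.resize(T['img'][120:270,230:430],(400,300))
cv2.imwrite('pics/p4.png',np.hstack([a,b])[:,:,::-1])
E
```

```text
[-0.06309559 -0.93444016  0.73752942] [389.46139303  37.56090712 221.68060241]
```

View pics/p4.png

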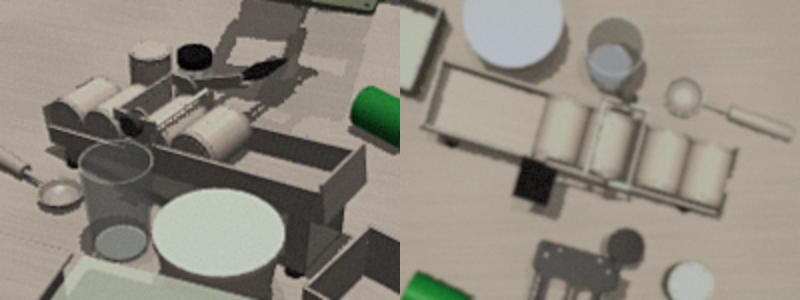

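Two tins are in the tray (right crop 660,162 and 707,170), and two wait behind the closed gate (562,130 and 613,143). The paddle is up at (535,182), nothing else on the counter has moved, and the arm is clear.

```bash
python3 -c "
from workcell import env
print(env.job_done())"
```

```text
the job is handed in; nothing more can be done
None
```

Two full paddle strokes put exactly two tins in the tray; the other two wait behind the closed gate, nothing else was moved, and the job was handed in at about 12.6 s (no verdict was returned).

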